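# Clear the guest coffee things: refill the capsule tube and nest the cups

## Robot

A 6-joint arm with a two-finger parallel gripper is mounted at the origin on the work surface. World frame = base frame: x ahead of the robot, y to its left, z up, the work surface at z = 0. Lengths are in m, angles in rad, forces in N, time in s.
With the tool pointing down it reaches from about 0.35 to 0.725 m from the base axis. Payload 6 kg.
Tool frame: the origin (TCP) lies midway between the tips of the shut fingers; the grasp point (between the pads) lies 19 mm behind it; z points along the fingers, y is the line along which they close (so a half turn about z gives the same grasp; the last joint's range is limited). The gripper opens to 85 mm and grips with 20 to 120 N. Pads are 22 mm wide; open, the fingers measure 114 mm over their backs; the gripper's body (76 mm by 85 mm) begins 54 mm behind the grasp point. The pads swing forward as they close: fully open they stand 13 mm farther back than shut.
Start: joints at [-0.839, 0.04, 0.085, 0, -1.615, -0.334], TCP at [0.232, -0.553, 0.208] pointing down, gripper open.
Joint ranges: [-2.56, 2.56], [-1.29, 2.01], [-1.08, 1.49], [-3.29, 1.98], [-2.81, -0.18], [-2.99, 2.99]. Speed limits (rad/s): [2.57, 2.57, 3.01, 3.14, 3.14, 3.14].

## Interface

Orientations are given as a unit quaternion [w, x, y, z].
In Python, from plant import env, eyes gives the robot as it stands.
- The arm moves only by the tool play_rows, never from a script. Its arguments are lists of equal length, an entry for each row: "travel": the shift along the tool's x, y, z in cm, a list of three; "turn": the turn about the tool's z in degrees; "fingers": the opening in per cent of the stroke, from 0 (shut) to 100 (fully open). In form: {"travel": [[dx, dy, dz], ...], "turn": [turn, ...], "fingers": [fingers, ...]}. A call has 1 to 12 rows; each row is the pose to reach, as a shift and turn from the pose commanded when the call began, along the tool's axes at that moment; what a row does not reach only later rows make up. A row lasts 1/8 s, in which the tool goes at most 62.5 mm and 10.7 degrees, less where a joint would pass 70% of its speed; a pose out of reach is approached as far as the arm can. A call with a gripper value outside its range is refused whole. The fingers move at their own pace and stop on an object; the grip force is fixed at half the most. Time passes only in rows, so rows that repeat a pose let the fingers close. It gives the time, the measured TCP pose, the force, the opening and the grip force at its end, in the units of the state.
- env.sense(): the state, without advancing time (a new reading comes with each control period).
- eyes.get_image(name): name is "side" or "top"; returns a dict with "img" (480x640x3 uint8, blue, green, red), "fov_y" (degrees; the focal length in pixels is half the picture's height over the tangent of half this angle, whatever the lens; pixels are square), "cx", "cy" (the principal point, pixels), "k1" (the pictures are not rectified: a ray, as slopes to the right and down, at radius r is drawn at 1 + k1 r^2 times it, then the intrinsics apply), "extrinsics" (4x4, takes a point from camera to world coordinates). Camera axes: x right, y down, z forward; pixel columns grow to the right and rows downward; lengths in m; the calibration is good to about 2 mm. A picture is of the moment at which its call begins. There is no depth.
- env.hand_in(): hands the job in; it is judged then, once.
The state is a dict: "clock": time; "qpos": joint angles; "qd": joint speeds; "tau": joint torques, N m; "eef_pos": TCP position; "tcp_rot": TCP orientation; "ft_force": force on the tool from outside, world axes, zero at the start; "moment": the same for the moment, N m; "opening": finger opening in m; "gripper_force": force on a finger pad.
Only numpy, scipy, OpenCV 4.12 (cv2) and the standard library are available. Lean on these libraries where they do the work, as an engineer would, in place of code of your own. Each camera call takes 0.05 s, during which the arm holds its last target. There are 200 camera calls.

## Task

The guests' coffee cups were set out with a drink capsule in each, and two or three of the capsules are left over: put every one of them back into the capsule tube, pushing each right down with the wooden pusher so that they stand on the floor of the tube and on one another without gaps, and press the pusher firmly on the last one. Leave the pusher standing upright in its rest, and the three cups nested upright, fully home, in one stack on the table. Do not shift or knock over the other things on the counter.

Things in the scene. Friction and masses are not known exactly. Their poses are not given: they have to be found in the camera images.
- cap_a_mid (a point): drink capsule: rigid sealed cylinder, 44 mm across, 48 tall, about 60 g, brass with a dark brown top and a pale round label; this point is its centre, z its axis. It starts standing in cup_a, lower 25 mm inside the cup, upper 23 mm above the rim. Two or three of the three capsules are there
- cup_a_mid (a point): round blue cup, open on top, about 70 g: 38 mm tall, 66 across over its upright rim band (the top 12 mm), tapering below it from 60 to a foot 43 mm across; walls 2 mm, inner floor 13 mm above its underside. This point is its centre half-way up, z its axis. Empty cups nest: a cup fully home stands 13 mm higher than the one it is in. There are always three cups, some may be empty
- cap_b_mid (a point): drink capsule: rigid sealed cylinder, 44 mm across, 48 tall, about 60 g, brass with a dark brown top and a pale round label; this point is its centre, z its axis. It starts standing in cup_b, lower 25 mm inside the cup, upper 23 mm above the rim. Two or three of the three capsules are there
- cup_b_mid (a point): round blue cup, open on top, about 70 g: 38 mm tall, 66 across over its upright rim band (the top 12 mm), tapering below it from 60 to a foot 43 mm across; walls 2 mm, inner floor 13 mm above its underside. This point is its centre half-way up, z its axis. Empty cups nest: a cup fully home stands 13 mm higher than the one it is in. There are always three cups, some may be empty
- cap_c_mid (a point): drink capsule: rigid sealed cylinder, 44 mm across, 48 tall, about 60 g, brass with a dark brown top and a pale round label; this point is its centre, z its axis. It starts standing in cup_c, lower 25 mm inside the cup, upper 23 mm above the rim. Two or three of the three capsules are there
- cup_c_mid (a point): round blue cup, open on top, about 70 g: 38 mm tall, 66 across over its upright rim band (the top 12 mm), tapering below it from 60 to a foot 43 mm across; walls 2 mm, inner floor 13 mm above its underside. This point is its centre half-way up, z its axis. Empty cups nest: a cup fully home stands 13 mm higher than the one it is in. There are always three cups, some may be empty
- tube: fixed upright capsule tube, origin under its centre: round black base 120 mm across and 8 tall, clear barrel 53 mm across with a slot on its +y side, and on its -x side a grey spine 26 mm wide, reaching 56 mm from the axis and up to 144 mm. Nothing stands higher than the mouth
- tube_mouth (a point): centre of the tube's mouth, 166 mm above the table; z is the bore's axis, up. The steel rim is 61 mm across; the mouth narrows from 55 mm to the 47 mm bore over its top 8 mm. A capsule let go in the mouth stops on the topmost rib, its top about 13 mm above the mouth
- tube_floor (a point): centre of the floor of the tube's bore, 158 mm below the mouth; z up. From the spine five white rounded sprung ribs stand 4.5 mm into the bore, 18, 42, 66, 90 and 114 mm above this floor. Pushing a capsule down past them takes some 5 to 15 N all the way to the floor, or to the capsule below; it does not spring back. Three capsules fill 144 mm of the bore
- pusher_grip (a point): pusher: wooden rod 165 mm long, about 160 g; from below: white foot 31 mm across and 22 tall, shaft 20 mm across, collar 35 mm across (110 to 118 mm above the underside), waist to grip 22 mm across (118 to 155 mm), knob 28 mm across (155 to 165 mm). This point is in the waist, 140 mm above the underside; z points to the knob. It starts upright in the rest
- pusher_foot (a point): centre of the flat underside of the pusher's white foot; z points along the rod to the knob
- rest_floor (a point): centre of the pusher's rest, a fixed dark round wooden dish 80 mm across: this point is on its floor, 6 mm above the table; round it stands a lip 54 mm across and 24 mm high, leaving a round recess 42 mm across
- spice_tin: small glass spice jar, red cap, yellow label, 42 mm across, 60 tall; loose, not part of the job; origin at the centre of its underside
- syrup: amber syrup bottle, yellow cap, 60 mm across, 165 tall; loose, not part of the job; origin at the centre of its underside
- nut_jar: amber jar, blue cap, red label, 72 mm across, 90 tall; loose, not part of the job; origin at the centre of its underside
- soup_can: food can, red label, 72 mm across, 105 tall; loose, not part of the job; origin at the centre of its underside
- tea_carton: green carton, 70 x 140 mm, 90 tall; loose, not part of the job; origin at the centre of its underside
- red_bowl: red bowl, 150 mm across, 55 tall; loose, not part of the job; origin at the centre of its underside
There are look-alikes about, which are no part of the job. What is shaped like the part that bears cup_b_mid but green or turquoise is not meant.

How it is judged:
By the outcome, as a careful person would: the job done as asked, in the order asked, and still so for the second after the job is handed in, with the robot touching nothing.
Of cap_a, cap_b, cap_c only 2 to 3 are there at a start; the rules pass over those that are not, and their reading is None.
At some moment in a run one of cup_a, cup_b, cup_c may be knocked a few centimetres aside while the robot is not near it.
Once in a run the grip may slacken for a moment while it holds something.
It also fails if it takes over 210 s, if anything falls off the work surface, if the arm or the gripper's body presses on something with over 40 N, if the wrist force passes 120 N, or if a joint passes its speed limit or range.

## Working session

There is one attempt and no reset: what is moved stays moved. The work goes in short steps, Python scripts to look and compute and a tool call to move; the robot and the scene stay as the last step left them, time stands still between calls to the robot, and variables do not carry over. Pictures are saved under pics/ and viewed, at most 14 in all, crops included, and the job is handed in when it is done.

Besides the shell and the picture viewer there is one more tool, called in YAML: its name, and indented under it one key for each argument. play_rows: Moves the arm, as the interface text tells. Its arguments: {"type":"object","properties":{"travel":{"type":"array","items":{"type":"array","items":{"type":"number"}}},"turn":{"type":"array","items":{"type":"number"}},"fingers":{"type":"array","items":{"type":"number"}}},"required":["travel","turn","fingers"]}

```bash
mkdir -p pics; ls; cat > h.py <<'E'
import numpy as np, cv2
from plant import env, eyes
def cam(n):
    return eyes.get_image(n)
def K(d):
    f=240/np.tan(np.radians(d["fov_y"])/2)
    return f
def ray(d,u,v):
    f=K(d); x=(u-d["cx"])/f; y=(v-d["cy"])/f
    rd=np.hypot(x,y); r=rd
    for _ in range(30): r=rd/(1+d["k1"]*r*r)
    s=r/rd if rd>0 else 1
    E=np.array(d["extrinsics"]); return E[:3,3],E[:3,:3]@np.array([x*s,y*s,1])
def atz(d,u,v,z):
    o,r=ray(d,u,v); return o+r*(z-o[2])/r[2]
def proj(d,p):
    E=np.array(d["extrinsics"]); q=E[:3,:3].T@(np.array(p,float)-E[:3,3]); x,y=q[:2]/q[2]
    s=1+d["k1"]*(x*x+y*y); f=K(d); return np.array([d["cx"]+f*x*s,d["cy"]+f*y*s])
def tri(*drs):
    A=np.zeros((3,3));b=np.zeros(3)
    for d,u,v in drs:
        o,r=ray(d,u,v); r=r/np.linalg.norm(r); P=np.eye(3)-np.outer(r,r); A+=P;b+=P@o
    return np.linalg.solve(A,b)
E
python3 - <<'E'
from h import *
import pickle
for n in("top","side"):
    d=cam(n); cv2.imwrite(f"pics/{n}0.png",d["img"]); pickle.dump(d,open(n+"0.pkl","wb"))
    print(n,d["fov_y"],d["cx"],d["cy"],d["k1"],np.round(d["extrinsics"],3))
s=env.sense(); print({k:np.round(v,3) for k,v in s.items()})
E
```

```text
pics
top 48.82124506659383 320.31929691480553 233.17935637752745 -0.14279236140036944 [[ 0.007 -0.982  0.187  0.303]
 [-1.    -0.008 -0.004  0.046]
 [ 0.005 -0.187 -0.982  1.49 ]
 [ 0.     0.     0.     1.   ]]
side 48.156707705372966 312.1196617725826 233.752181157797 -0.09255389753590489 [[ 0.994 -0.077  0.078  0.46 ]
 [-0.109 -0.664  0.739 -0.921]
 [-0.005 -0.744 -0.669  0.993]
 [ 0.     0.     0.     1.   ]]
{'clock': np.float64(0.1), 'qpos': array([-0.839,  0.041,  0.084, -0.   , -1.615, -0.334]), 'qd': array([-0.001, -0.001,  0.003,  0.002, -0.002,  0.001]), 'tau': array([-5.0000e-03, -3.6935e+01,  3.4828e+01,  6.9520e+00, -5.0000e-03,
        0.0000e+00]), 'eef_pos': array([ 0.232, -0.553,  0.207]), 'tcp_rot': array([-0.   , -0.198,  0.98 ,  0.001]), 'ft_force': array([-0.352, -0.202, -0.061]), 'moment': array([-0.028, -0.011,  0.011]), 'gripper_force': np.float64(0.0), 'opening': np.float64(0.086)}
```

View pics/top0.png

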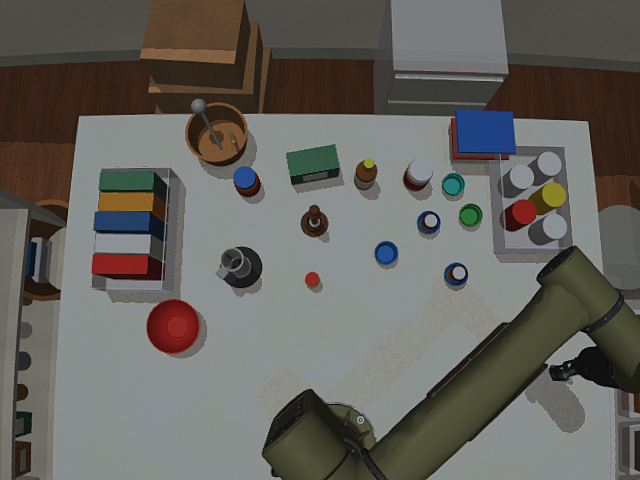

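View pics/side0.png

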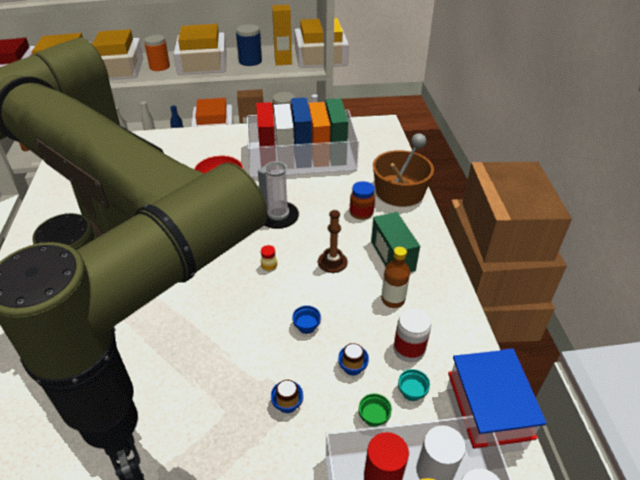

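```bash
python3 - <<'E'
import pickle,cv2,numpy as np
def grid(c,x0,y0,s):
    c=cv2.resize(c,None,fx=s,fy=s,interpolation=cv2.INTER_CUBIC)
    for x in range(0,c.shape[1],10*s):
        cv2.line(c,(x,0),(x,5),(0,0,255),1)
        if (x//s)%20==0: cv2.putText(c,str(x0+x//s),(x,14),0,.35,(0,0,255),1)
    for y in range(0,c.shape[0],10*s):
        cv2.line(c,(0,y),(5,y),(0,0,255),1)
        if (y//s)%20==0: cv2.putText(c,str(y0+y//s),(7,y+4),0,.35,(0,0,255),1)
    return c
t=pickle.load(open("top0.pkl","rb"))["img"]; s=pickle.load(open("side0.pkl","rb"))["img"]
cv2.imwrite("pics/tc.png",np.vstack([np.hstack([grid(t[190:290,210:340],210,190,3),grid(t[190:290,360:490],360,190,3)])]))
cv2.imwrite("pics/sc.png",np.hstack([grid(s[150:290,240:370],240,150,3),grid(s[290:430,260:390],260,290,3)]))
E
```

```text
(no output)
```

View pics/tc.png

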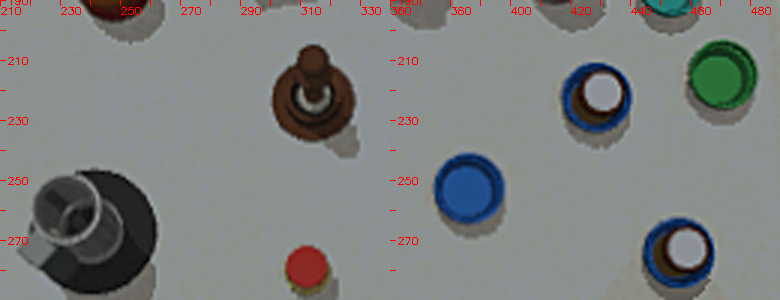

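View pics/sc.png

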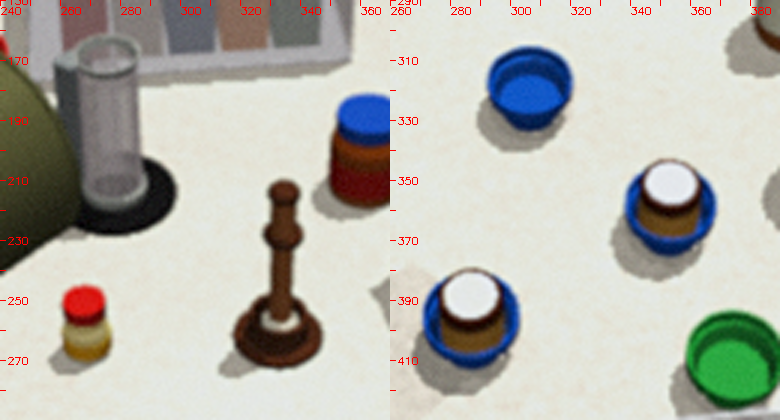

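```bash
python3 - <<'E'
from h import *
import pickle
t=pickle.load(open("top0.pkl","rb")); s=pickle.load(open("side0.pkl","rb"))
P=dict(mouth=((232.7,259.7),(276,168.3)),base=((242.3,267),(277.7,214.3)),knob=((314.3,209),(334.7,212.7)),
l1=((431,220.7),(353.7,351.3)),l2=((459.3,273),(287,388)),empty=((386.3,252.7),(306.8,315.3)),spice=((312.3,279),(267.7,251)))
for k,(a,b) in P.items():
    p=tri((t,*a),(s,*b)); print(k,np.round(p,4),np.round(proj(t,p)-a,1),np.round(proj(s,p)-b,1))
for k,a,z in (("rim1",(429,222.3),.038),("rim2",(456.2,274.2),.038),("emp",(386.3,252.7),.038),("rest",(314.3,223),.01),("base",(242.3,267),.006),("mouth",(232.7,259.7),.166),("l1",(431,220.7),.061),("l2",(459.3,273),.061),("knob",(314.3,209),.171),("spice",(312.3,279),.06)): print(k,np.round(atz(t,*a,z),4))
for k,a,z in (("l1",(353.7,351.3),.061),("l2",(287,388),.061),("mouth",(276,168.3),.166),("emp",(306.8,315.3),.038),("knob",(334.7,212.7),.171)): print(k,np.round(atz(s,*a,z),4))
# spine direction from top px corner
print(np.round(atz(t,217,274,.144),4))
E
```

```text
mouth [0.4866 0.2625 0.1673] [-0.1 -0.9] [-0.9  0.2]
base [0.4856 0.26   0.0103] [-0.  -0.1] [-0.1  0. ]
knob [0.6171 0.057  0.171 ] [-0.  -0.2] [-0.2  0.1]
l1 [ 0.6135 -0.2669  0.0619] [-0.  -0.4] [-0.5  0.1]
l2 [ 0.4677 -0.3405  0.0643] [-0.1 -0.5] [-0.7  0.2]
empty [ 0.5266 -0.1428  0.0417] [-0.1 -0.7] [-0.8  0.2]
spice [0.4495 0.0617 0.0579] [-0.  -0.4] [-0.4  0.1]
rim1 [ 0.6129 -0.2662  0.038 ]
rim2 [ 0.4658 -0.3388  0.038 ]
emp [ 0.5252 -0.1434  0.038 ]
rest [0.6138 0.058  0.01  ]
base [0.4858 0.2606 0.006 ]
mouth [0.4844 0.2625 0.166 ]
l1 [ 0.6126 -0.2671  0.061 ]
l2 [ 0.4666 -0.3415  0.061 ]
knob [0.6166 0.057  0.171 ]
spice [0.4482 0.0615 0.06  ]
l1 [ 0.6148 -0.266   0.061 ]
l2 [ 0.4691 -0.3382  0.061 ]
mouth [0.489  0.2651 0.166 ]
emp [ 0.5287 -0.1394  0.038 ]
knob [0.6176 0.0572 0.171 ]
[0.4499 0.3054 0.144 ]
```

```bash
cat >> h.py <<'E'
from scipy.spatial.transform import Rotation as Ro
def go(*tgts):
    s=env.sense(); q=s["tcp_rot"]; R=Ro.from_quat([q[1],q[2],q[3],q[0]]).as_matrix()
    for t in tgts: print(t, np.round(R.T@(np.array(t)-s["eef_pos"])*100,2))
E
python3 - <<'E'
from h import *
go((.6137,-.2666,.13),(.6137,-.2666,.036))
E
```

```text
(0.6137, -0.2666, 0.13) [-46.25  11.6    7.72]
(0.6137, -0.2666, 0.036) [-46.25  11.59  17.12]
```

play_rows:
  travel:
    - [-23,6,0]
    - [-46.25,11.6,0]
    - [-46.25,11.6,0]
    - [-46.25,11.6,0]
    - [-46.25,11.6,0]
    - [-46.25,11.6,0]
    - [-46.25,11.6,0]
    - [-46.25,11.6,0]
    - [-46.25,11.6,7]
    - [-46.25,11.6,7]
    - [-46.25,11.6,7]
    - [-46.25,11.6,7]
  turn: [0,0,0,0,0,0,0,0,0,0,0,0]
  fingers: [100,100,100,100,100,100,100,100,100,100,100,100]

```text
clock: 1.6
eef_pos: [0.6147, -0.2681, 0.1415]
tcp_rot: [0.002, -0.197, 0.98, -0.001]
ft_force: [0.3, 0.9, -0.2]
opening: 0.0855
gripper_force: 0.0
```

```bash
python3 - <<'E'
from h import *
go((.6137,-.2666,.037))
a,b=cam("top")["img"],cam("side")["img"]
c=[cv2.resize(x,None,fx=3,fy=3,interpolation=2) for x in (a[170:290,370:500],b[290:410,290:420])]
cv2.imwrite("pics/v1.png",np.hstack(c))
E
```

```text
(0.6137, -0.2666, 0.037) [ 0.07  0.21 10.45]
```

View pics/v1.png

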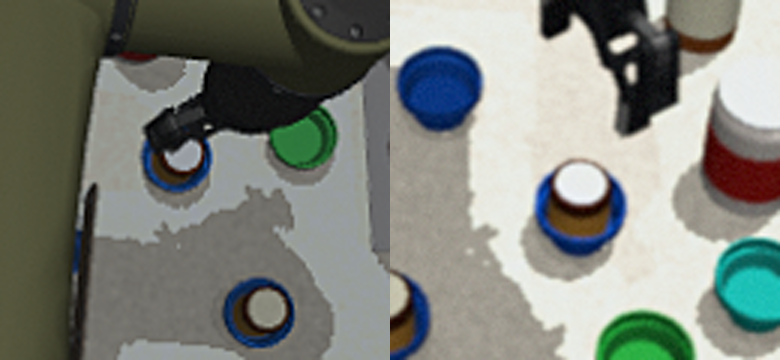

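play_rows:
  travel:
    - [0.05,0.1,5]
    - [0.05,0.1,8]
    - [0.05,0.1,9.5]
    - [0.05,0.1,10.2]
    - [0.05,0.1,10.2]
    - [0.05,0.1,10.2]
  turn: [0,0,0,0,0,0]
  fingers: [100,100,100,100,100,100]

```text
clock: 2.45
eef_pos: [0.6139, -0.2666, 0.0376]
tcp_rot: [0.001, -0.198, 0.98, -0.001]
ft_force: [0.3, -0.5, 0.2]
opening: 0.0856
gripper_force: 0.0
```

```bash
python3 - <<'E'
from h import *
go((.6137,-.2666,.037))
a,b=cam("top")["img"],cam("side")["img"]
c=[cv2.resize(x,None,fx=3,fy=3,interpolation=2) for x in (a[170:290,370:500],b[290:410,290:420])]
cv2.imwrite("pics/v2.png",np.hstack(c))
E
```

```text
(0.6137, -0.2666, 0.037) [0.02 0.   0.06]
```

View pics/v2.png

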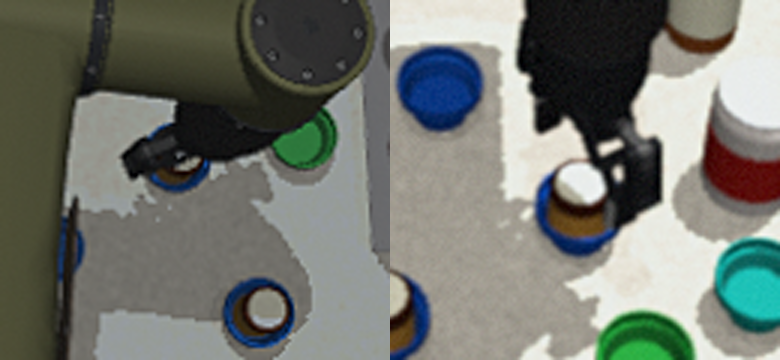

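play_rows:
  travel:
    - [0,0,0]
    - [0,0,0]
    - [0,0,0]
    - [0,0,0]
    - [0,0,0]
    - [0,0,0]
    - [0,0,0]
    - [0,0,0]
  turn: [0,0,0,0,0,0,0,0]
  fingers: [50,30,30,30,30,30,30,30]

```text
clock: 3.55
eef_pos: [0.6142, -0.2658, 0.0399]
tcp_rot: [0.002, -0.198, 0.98, -0.001]
ft_force: [-4.6, 6.5, 13.6]
opening: 0.0257
gripper_force: 7.1
```

```bash
python3 - <<'E'
from h import *
a,b=cam("top")["img"],cam("side")["img"]
c=[cv2.resize(x,None,fx=3,fy=3,interpolation=2) for x in (a[170:290,370:500],b[290:410,290:420])]
cv2.imwrite("pics/v3.png",np.hstack(c))
E
```

```text
(no output)
```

View pics/v3.png

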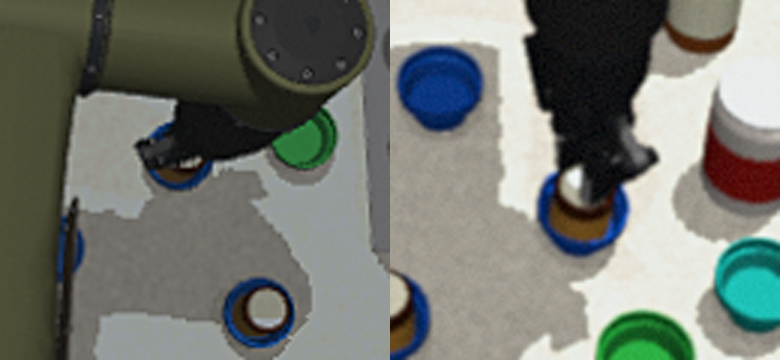

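```bash
python3 - <<'E'
from h import *
t=cam("top");s=cam("side")
S=env.sense();print(np.round(S["eef_pos"],4),np.round(S["ft_force"],1),S["opening"],S["gripper_force"])
for d,n,o in((t,"top",(370,170,0)),(s,"side",(290,290,390))):
    for p in ((.6139,-.2666,.0376),(.6139-.388*.0425,-.2666+.921*.0425,.05),(.6139+.388*.0425,-.2666-.921*.0425,.05),(.6142-.388*.013,-.2658+.921*.013,.045),(.6142+.388*.013,-.2658-.921*.013,.045)):
        u=proj(d,p); print(n,np.round(((u[0]-o[0])*3+o[2],(u[1]-o[1])*3)))
b=s["img"]; a=t["img"]
c=[cv2.convertScaleAbs(cv2.resize(x,None,fx=6,fy=6,interpolation=2),alpha=2.2,beta=20) for x in (a[195:245,400:466],b[330:380,325:391])]
cv2.imwrite("pics/v4.png",np.hstack(c))
E
```

```text
[ 0.6142 -0.2658  0.0399] [-4.5  6.4 14.1] 0.02594590510548574 7.061150302179158
top [177. 156.]
top [139. 170.]
top [221. 136.]
top [166. 159.]
top [190. 149.]
side [578. 204.]
side [548. 151.]
side [612. 238.]
side [569. 184.]
side [589. 211.]
```

View pics/v4.png

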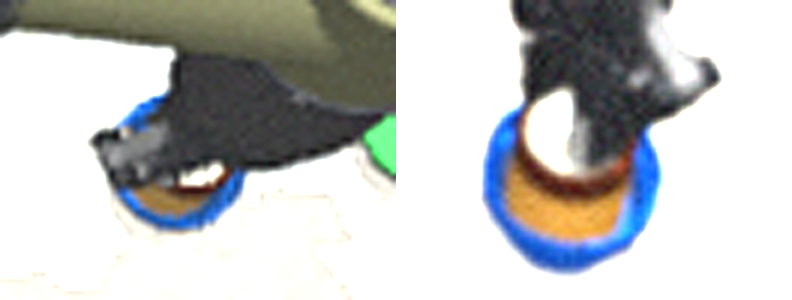

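play_rows:
  travel:
    - [0,0,0]
    - [0,0,0]
    - [0,0,0]
    - [0,0,0]
    - [0,0,0]
    - [0,0,0.4]
    - [0,0,0.8]
    - [0,0,0.8]
    - [0,0,0.8]
  turn: [0,0,0,0,0,0,0,0,0]
  fingers: [100,100,100,100,100,100,100,100,100]

```text
clock: 4.88
eef_pos: [0.613, -0.2663, 0.0279]
tcp_rot: [-0.0, -0.198, 0.98, 0.0]
ft_force: [-0.2, -0.3, 0.7]
opening: 0.0858
gripper_force: 0.0
```

play_rows:
  travel:
    - [0,0,0]
    - [0,0,0]
    - [0,0,0]
    - [0,0,0]
    - [0,0,0]
    - [0,0,0]
  turn: [0,0,0,0,0,0]
  fingers: [57,57,57,57,57,57]

```text
clock: 5.62
eef_pos: [0.613, -0.2663, 0.0279]
tcp_rot: [-0.0, -0.198, 0.98, 0.0]
ft_force: [-0.7, 0.2, -0.3]
opening: 0.0486
gripper_force: 0.0
```

```bash
python3 - <<'E'
from h import *
t=cam("top");s=cam("side");b=s["img"]; a=t["img"]
S=env.sense();print(np.round(S["eef_pos"],4),np.round(S["ft_force"],1),S["opening"],S["gripper_force"])
c=[cv2.convertScaleAbs(cv2.resize(x,None,fx=6,fy=6,interpolation=2),alpha=2.2,beta=20) for x in (a[195:245,400:466],b[330:380,325:391])]
cv2.imwrite("pics/v5.png",np.hstack(c))
p=(.6142+.388*.0245,-.2658-.921*.0245,.04)
for z in(.04,.05,.06): u=proj(s,(*p[:2],z)); print((u-[325,330])*6+[396,0])
E
```

```text
[ 0.613  -0.2663  0.028 ] [-0.7 -0.2 -0.6] 0.04855121710786295 0.0
[600.94280665 213.2571046 ]
[602.56471236 196.76865344]
[604.20550036 180.06888945]
```

View pics/v5.png

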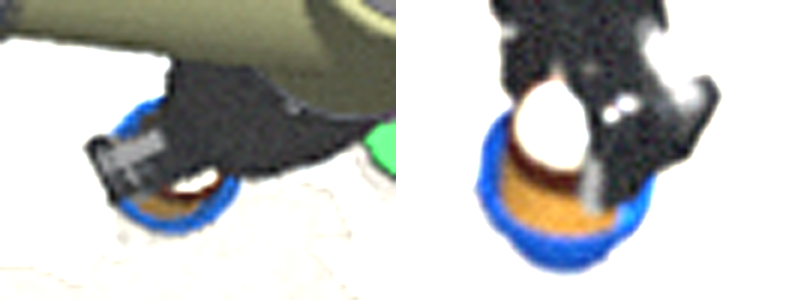

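play_rows:
  travel:
    - [0,0,0]
    - [0,0,0]
    - [0,0,0]
    - [0,0,0]
    - [0,0,0]
    - [0,0,0]
    - [0,0,-2]
    - [0,0,-5]
  turn: [0,0,0,0,0,0,0,0]
  fingers: [20,20,20,20,20,20,20,20]

```text
clock: 6.72
eef_pos: [0.6118, -0.2658, 0.0773]
tcp_rot: [-0.002, -0.198, 0.98, 0.001]
ft_force: [0.9, 0.1, -0.1]
opening: 0.0406
gripper_force: 60.5
```

play_rows:
  travel:
    - [0,0,-6]
    - [0,0,-12]
    - [0,0,-17]
    - [0,0,-17]
  turn: [0,0,0,0]
  fingers: [20,20,20,20]

```text
clock: 7.22
eef_pos: [0.614, -0.267, 0.2546]
tcp_rot: [0.004, -0.197, 0.98, -0.002]
ft_force: [0.4, -0.0, -1.1]
opening: 0.0404
gripper_force: 60.7
```

```bash
python3 - <<'E'
from h import *
S=env.sense();print(np.round(S["eef_pos"],4),S["opening"],S["gripper_force"])
go((.4866,.263,.22))
E
```

```text
[ 0.614  -0.267   0.2546] 0.04041246311959681 60.67746162414551
(0.4866, 0.263, 0.22) [-8.75 53.81  3.23]
```

play_rows:
  travel:
    - [-1.5,9,0]
    - [-4,27,0]
    - [-7,45,0]
    - [-8.75,53.8,0]
    - [-8.75,53.8,0]
    - [-8.75,53.8,0]
    - [-8.75,53.8,0]
    - [-8.75,53.8,0]
    - [-8.75,53.8,0]
    - [-8.75,53.8,2.5]
    - [-8.75,53.8,3.2]
    - [-8.75,53.8,3.2]
  turn: [0,0,0,0,0,0,0,0,0,0,0,0]
  fingers: [20,20,20,20,20,20,20,20,20,20,20,20]

```text
clock: 8.72
eef_pos: [0.4852, 0.2629, 0.2157]
tcp_rot: [-0.001, -0.197, 0.98, -0.0]
ft_force: [-0.3, -0.3, -0.3]
opening: 0.0407
gripper_force: 60.8
```

```bash
python3 - <<'E'
from h import *
t=cam("top");s=cam("side");b=s["img"]; a=t["img"]
S=env.sense();print(np.round(S["eef_pos"],4),np.round(S["ft_force"],1),S["opening"],S["gripper_force"])
go((.4866,.263,.22))
c=[cv2.convertScaleAbs(cv2.resize(x,None,fx=4,fy=4,interpolation=2),alpha=1.7,beta=20) for x in (a[210:310,190:290],b[130:230,230:330])]
cv2.imwrite("pics/v6.png",np.hstack(c))
for p in ((.4866,.263,.166),S["eef_pos"],S["eef_pos"]-[0,0,.015]):
  print([np.round((proj(t,p)-[190,210])*4),np.round((proj(s,p)-[230,130])*4+[400,0])])
E
```

```text
[0.4857 0.2631 0.217 ] [-1.   0.3 -0.3] 0.040541372765429816 60.75531721115112
(0.4866, 0.263, 0.22) [-0.08 -0.04 -0.3 ]
[array([170., 195.]), array([581., 155.])]
[array([157., 185.]), array([575.,  91.])]
[array([161., 189.]), array([577., 110.])]
```

View pics/v6.png

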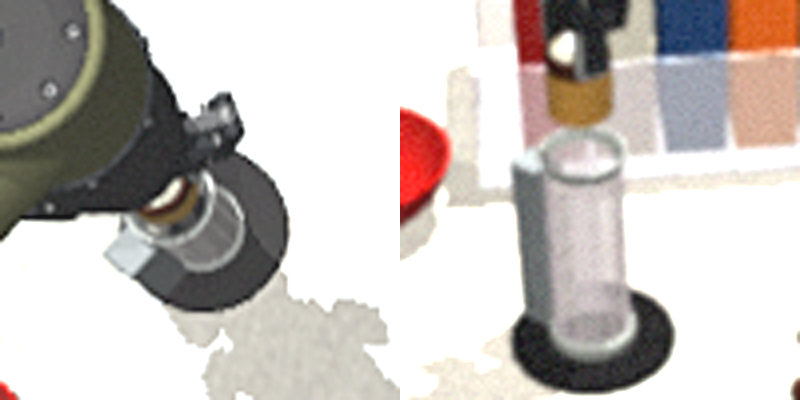

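play_rows:
  travel:
    - [-0.05,-0.05,1.5]
    - [-0.05,-0.05,3]
    - [-0.05,-0.05,3.6]
    - [-0.05,-0.05,4.0]
    - [-0.05,-0.05,4.4]
    - [-0.05,-0.05,4.4]
  turn: [0,0,0,0,0,0]
  fingers: [20,20,20,20,20,20]

```text
clock: 9.57
eef_pos: [0.486, 0.2641, 0.1724]
tcp_rot: [0.0, -0.198, 0.98, 0.001]
ft_force: [-0.8, 2.2, 0.5]
opening: 0.0406
gripper_force: 60.9
```

play_rows:
  travel:
    - [0,0,0.3]
    - [0,0,0.6]
    - [0,0,0.6]
  turn: [0,0,0]
  fingers: [20,20,20]

```text
clock: 9.95
eef_pos: [0.4859, 0.2647, 0.1665]
tcp_rot: [0.001, -0.198, 0.98, 0.001]
ft_force: [-2.5, 5.8, 2.6]
opening: 0.0404
gripper_force: 61.4
```

play_rows:
  travel:
    - [0,0.2,0]
    - [0,0.25,0.2]
    - [0,0.25,0.6]
    - [0,0.25,0.6]
  turn: [0,0,0,0]
  fingers: [20,20,20,20]

```text
clock: 10.45
eef_pos: [0.4847, 0.2652, 0.1591]
tcp_rot: [-0.001, -0.197, 0.98, -0.0]
ft_force: [0.2, -0.5, -0.6]
opening: 0.0405
gripper_force: 61.1
```

play_rows:
  travel:
    - [0,0,0.2]
    - [0,0,0.4]
    - [0,0,0.4]
    - [0,0,0.4]
    - [0,0,0.4]
    - [0,0,0.4]
    - [0,0,0.4]
    - [0,0,-3]
    - [0,0,-8]
  turn: [0,0,0,0,0,0,0,0,0]
  fingers: [20,20,60,80,100,100,100,100,100]

```text
clock: 11.58
eef_pos: [0.4843, 0.2652, 0.2395]
tcp_rot: [-0.001, -0.198, 0.98, -0.001]
ft_force: [0.3, -0.1, 0.8]
opening: 0.0856
gripper_force: 0.0
```

```bash
python3 - <<'E'
from h import *
go((.6171,.0571,.25),(.6171,.0571,.2),(.6171,.0571,.115))
E
```

```text
(0.6171, 0.0571, 0.25) [ -4.17 -24.33  -1.04]
(0.6171, 0.0571, 0.2) [ -4.19 -24.33   3.96]
(0.6171, 0.0571, 0.115) [ -4.21 -24.32  12.46]
```

play_rows:
  travel:
    - [-2,-12,-1]
    - [-4.2,-24.3,-1]
    - [-4.2,-24.3,-1]
    - [-4.2,-24.3,-1]
    - [-4.2,-24.3,-1]
    - [-4.2,-24.3,4]
    - [-4.2,-24.3,9]
    - [-4.2,-24.3,11.7]
    - [-4.2,-24.3,11.7]
    - [-4.2,-24.3,11.7]
  turn: [0,0,0,0,0,0,0,0,0,0]
  fingers: [100,100,100,100,100,100,100,100,100,100]

```text
clock: 12.82
eef_pos: [0.6186, 0.0583, 0.1251]
tcp_rot: [0.001, -0.198, 0.98, -0.0]
ft_force: [0.5, 0.5, 1.3]
opening: 0.0859
gripper_force: 0.0
```

play_rows:
  travel:
    - [0,0,0]
    - [0,0,0]
    - [0,0,0]
    - [0,0,0]
    - [0,0,0]
    - [0,0,0]
    - [0,0,0]
    - [0,0,0]
    - [0,0,0]
    - [0,0,0]
  turn: [0,0,0,0,0,0,0,0,0,0]
  fingers: [50,10,10,10,10,10,10,10,10,10]

```text
clock: 14.08
eef_pos: [0.6181, 0.0579, 0.1236]
tcp_rot: [0.001, -0.198, 0.98, -0.0]
ft_force: [0.5, 0.6, 4.9]
opening: 0.0247
gripper_force: 58.8
```

```bash
python3 - <<'E'
from h import *
t=cam("top");s=cam("side")
print([cv2.imwrite(f"pics/c1_{n}.png",d["img"]) for n,d in(("t",t),("s",s))])
S=env.sense();print(np.round(S["eef_pos"],4),np.round(S["ft_force"],1),S["opening"],S["gripper_force"])
E
```

```text
[True, True]
[0.6182 0.0579 0.1236] [-0.5 -0.3  5.5] 0.02470731746926214 58.83257766952738
```

```bash
python3 - <<'E'
import cv2,numpy as np
b=cv2.imread("pics/c1_s.png");a=cv2.imread("pics/c1_t.png")
cv2.imwrite("pics/v7.png",np.hstack([cv2.convertScaleAbs(cv2.resize(x,None,fx=5,fy=5,interpolation=2),alpha=1.7,beta=20) for x in (b[185:285,295:375],b[150:250,240:320])]))
E
```

```text
(no output)
```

View pics/v7.png

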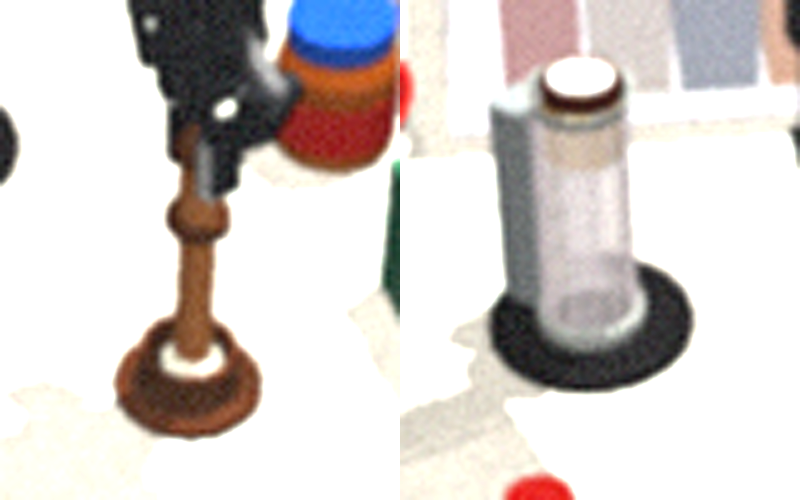

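```bash
python3 - <<'E'
from h import *
import pickle
s=pickle.load(open("side0.pkl","rb"))
for z in (.12,.125,.13,.135,.14): print(z,np.round((proj(s,(.6182+.388*.0125,.0579-.921*.0125,z))-[295,185])*5))
print(np.round((proj(s,(.6175,.0575,.124))-[295,185])*5),np.round((proj(s,(.6175,.0575,.120))-[295,185])*5))
E
```

```text
0.12 [210. 232.]
0.125 [210. 224.]
0.13 [211. 217.]
0.135 [211. 209.]
0.14 [211. 201.]
[196. 212.] [196. 218.]
```

play_rows:
  travel:
    - [0,0,0]
    - [0,0,0]
    - [0,0,0]
    - [0,0,0.6]
    - [0,0,1.2]
    - [0,0,1.2]
    - [0,0,1.2]
    - [0,0,1.2]
    - [0,0,1.2]
    - [0,0,1.2]
    - [0,0,1.2]
    - [0,0,1.2]
  turn: [0,0,0,0,0,0,0,0,0,0,0,0]
  fingers: [70,70,70,70,70,10,10,10,10,10,10,10]

```text
clock: 15.68
eef_pos: [0.6179, 0.0579, 0.1111]
tcp_rot: [0.0, -0.198, 0.98, 0.0]
ft_force: [0.2, 0.5, 0.1]
opening: 0.0252
gripper_force: 58.8
```

play_rows:
  travel:
    - [0,0,-3]
    - [0,0,-8]
    - [0,0,-14]
    - [0,0,-19.5]
    - [0,0,-19.5]
    - [0,0,-19.5]
  turn: [0,0,0,0,0,0]
  fingers: [10,10,10,10,10,10]

```text
clock: 16.42
eef_pos: [0.6177, 0.0582, 0.3049]
tcp_rot: [-0.001, -0.198, 0.98, 0.0]
ft_force: [0.6, -1.0, -2.2]
opening: 0.0249
gripper_force: 58.9
```

```bash
python3 - <<'E'
from h import *
S=env.sense();print(np.round(S["eef_pos"],4),np.round(S["ft_force"],1),S["opening"],S["gripper_force"])
go((.4846,.265,.305))
E
```

```text
[0.6177 0.0582 0.3049] [ 0.6 -1.  -2.2] 0.024853429728843888 58.94610963296145
(0.4846, 0.265, 0.305) [4.250e+00 2.422e+01 2.000e-02]
```

play_rows:
  travel:
    - [1,5,0]
    - [2,10,0]
    - [3,16,0]
    - [3.8,21,0]
    - [4.25,24.2,0]
    - [4.25,24.2,0]
    - [4.25,24.2,1]
    - [4.25,24.2,1.5]
    - [4.25,24.2,1.8]
    - [4.25,24.2,1.8]
  turn: [0,0,0,0,0,0,0,0,0,0]
  fingers: [10,10,10,10,10,10,10,10,10,10]

```text
clock: 17.68
eef_pos: [0.4851, 0.264, 0.2877]
tcp_rot: [-0.0, -0.197, 0.98, -0.0]
ft_force: [0.5, 0.3, -1.3]
opening: 0.0253
gripper_force: 59.2
```

play_rows:
  travel:
    - [0,0,0.5]
    - [0,0,1]
    - [0,0,1.5]
    - [0,0,1.5]
  turn: [0,0,0,0]
  fingers: [10,10,10,10]

```text
clock: 18.18
eef_pos: [0.4851, 0.2644, 0.2737]
tcp_rot: [0.001, -0.198, 0.98, 0.0]
ft_force: [-0.5, -1.2, 2.2]
opening: 0.0251
gripper_force: 59.5
```

play_rows:
  travel:
    - [0,0,0.6]
    - [0,0,1.2]
    - [0,0,1.8]
    - [0,0,2.4]
    - [0,0,3.0]
    - [0,0,3.6]
    - [0,0,4.2]
    - [0,0,4.8]
    - [0,0,5.4]
    - [0,0,6.0]
  turn: [0,0,0,0,0,0,0,0,0,0]
  fingers: [10,10,10,10,10,10,10,10,10,10]

```text
clock: 19.42
eef_pos: [0.486, 0.2646, 0.2158]
tcp_rot: [0.003, -0.198, 0.98, 0.001]
ft_force: [-0.6, -1.5, 12.0]
opening: 0.0248
gripper_force: 60.0
```

play_rows:
  travel:
    - [0,0,0.6]
    - [0,0,1.2]
    - [0,0,1.8]
    - [0,0,2.4]
    - [0,0,3.0]
    - [0,0,3.6]
    - [0,0,4.0]
    - [0,0,4.0]
  turn: [0,0,0,0,0,0,0,0]
  fingers: [10,10,10,10,10,10,10,10]

```text
clock: 20.42
eef_pos: [0.4862, 0.2648, 0.176]
tcp_rot: [0.003, -0.198, 0.98, 0.001]
ft_force: [-0.5, -1.2, 13.8]
opening: 0.0253
gripper_force: 60.1
```

play_rows:
  travel:
    - [0,0,0.4]
    - [0,0,0.8]
    - [0,0,1.2]
    - [0,0,1.4]
    - [0,0,1.6]
    - [0,0,1.6]
  turn: [0,0,0,0,0,0]
  fingers: [10,10,10,10,10,10]

```text
clock: 21.18
eef_pos: [0.4867, 0.2649, 0.1609]
tcp_rot: [0.003, -0.198, 0.98, 0.001]
ft_force: [-0.1, -1.2, 15.9]
opening: 0.025
gripper_force: 60.2
```

play_rows:
  travel:
    - [0,0,0.2]
    - [0,0,0.4]
    - [0,0,0.4]
  turn: [0,0,0]
  fingers: [10,10,10]

```text
clock: 21.55
eef_pos: [0.4884, 0.2654, 0.1607]
tcp_rot: [0.006, -0.198, 0.98, 0.002]
ft_force: [-0.3, -0.1, 26.8]
opening: 0.0249
gripper_force: 60.8
```

play_rows:
  travel:
    - [0,0,-3]
    - [0,0,-8]
    - [0,0,-13]
    - [0,0,-15]
    - [0,0,-15]
    - [0,0,-15]
  turn: [0,0,0,0,0,0]
  fingers: [10,10,10,10,10,10]

```text
clock: 22.3
eef_pos: [0.4843, 0.2647, 0.3003]
tcp_rot: [-0.002, -0.198, 0.98, -0.0]
ft_force: [-0.2, -0.2, -1.8]
opening: 0.0256
gripper_force: 59.8
```

```bash
python3 - <<'E'
from h import *
S=env.sense();print(np.round(S["eef_pos"],4),np.round(S["ft_force"],1),S["opening"],S["gripper_force"])
go((.6179,.0579,.305))
s=cam("side");t=cam("top")
c=[cv2.convertScaleAbs(cv2.resize(x,None,fx=2.8,fy=2.8,interpolation=2),alpha=1.7,beta=20) for x in (s["img"][60:270,230:370],t["img"][180:390,340:480])]
cv2.imwrite("pics/v8.png",np.hstack(c))
E
```

```text
[0.4843 0.2647 0.3003] [-0.2 -0.2 -1.8] 0.025620330461270248 59.75887786829844
(0.6179, 0.0579, 0.305) [ -4.29 -24.24  -0.48]
```

View pics/v8.png

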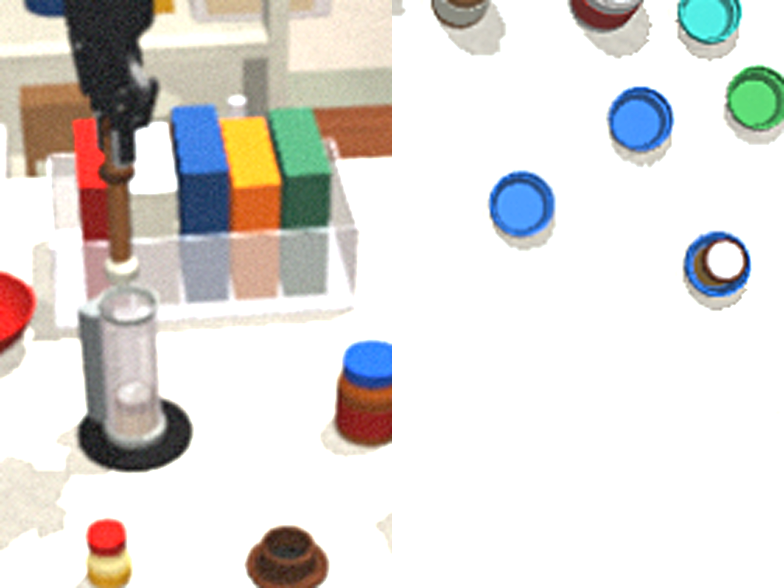

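play_rows:
  travel:
    - [-1,-5,-0.5]
    - [-2,-10,-0.5]
    - [-3,-16,-0.5]
    - [-3.8,-21,-0.5]
    - [-4.3,-24.2,-0.5]
    - [-4.3,-24.2,-0.5]
    - [-4.3,-24.2,5]
    - [-4.3,-24.2,10]
    - [-4.3,-24.2,15]
    - [-4.3,-24.2,17]
    - [-4.3,-24.2,18]
    - [-4.3,-24.2,18]
  turn: [0,0,0,0,0,0,0,0,0,0,0,0]
  fingers: [10,10,10,10,10,10,10,10,10,10,10,10]

```text
clock: 23.9
eef_pos: [0.6188, 0.0583, 0.1242]
tcp_rot: [0.001, -0.198, 0.98, -0.0]
ft_force: [-0.2, -0.4, -1.4]
opening: 0.0251
gripper_force: 59.9
```

play_rows:
  travel:
    - [0,0,0.3]
    - [0,0,0.6]
    - [0,0,0.6]
  turn: [0,0,0]
  fingers: [10,10,10]

```text
clock: 24.28
eef_pos: [0.6183, 0.0581, 0.1171]
tcp_rot: [0.0, -0.198, 0.98, 0.0]
ft_force: [-0.7, 0.6, -1.4]
opening: 0.0252
gripper_force: 59.9
```

play_rows:
  travel:
    - [0,0,0.3]
    - [0,0,0.55]
    - [0,0,0.55]
  turn: [0,0,0]
  fingers: [10,10,10]

```text
clock: 24.65
eef_pos: [0.6182, 0.0581, 0.1113]
tcp_rot: [-0.0, -0.198, 0.98, -0.0]
ft_force: [-0.3, -0.5, -1.7]
opening: 0.025
gripper_force: 59.9
```

play_rows:
  travel:
    - [0,0,0.1]
    - [0,0,0.15]
    - [0,0,0.15]
  turn: [0,0,0]
  fingers: [10,10,10]

```text
clock: 25.02
eef_pos: [0.6188, 0.0581, 0.1111]
tcp_rot: [0.001, -0.198, 0.98, -0.0]
ft_force: [0.3, -0.1, 4.6]
opening: 0.025
gripper_force: 60.2
```

Touching the floor; release and rise.

play_rows:
  travel:
    - [0,0,0]
    - [0,0,0]
    - [0,0,0]
    - [0,0,0]
    - [0,0,0]
    - [0,0,-4]
    - [0,0,-9]
    - [0,0,-14]
    - [0,0,-14]
  turn: [0,0,0,0,0,0,0,0,0]
  fingers: [40,70,100,100,100,100,100,100,100]

```text
clock: 26.15
eef_pos: [0.6199, 0.058, 0.2558]
tcp_rot: [0.004, -0.197, 0.98, 0.0]
ft_force: [-0.3, 0.7, -1.5]
opening: 0.0851
gripper_force: 0.0
```

```bash
python3 - <<'E'
from h import *
S=env.sense();print(np.round(S["eef_pos"],4),np.round(S["ft_force"],1),S["opening"],S["gripper_force"])
go((.4678,-.340,.15),(.4678,-.340,.028))
t=cam("top");a=t["img"].astype(int)
# label centroid
m=(a.min(2)>150).astype(np.uint8); m[:, :440]=0;m[:,475:]=0;m[:255]=0;m[290:]=0
ys,xs=np.nonzero(m);print(xs.mean() if len(xs) else None,ys.mean() if len(ys) else None,len(xs))
E
```

```text
[0.6199 0.058  0.2558] [-0.3  0.7 -1.5] 0.0850947612122918 0.0
(0.4678, -0.34, 0.15) [ 29.52 -30.79  10.37]
(0.4678, -0.34, 0.028) [ 29.63 -30.77  22.57]
459.15875370919883 269.02225519287833 674
```

play_rows:
  travel:
    - [14,-15,0]
    - [29.5,-30.8,0]
    - [29.5,-30.8,0]
    - [29.5,-30.8,0]
    - [29.5,-30.8,0]
    - [29.5,-30.8,0]
    - [29.5,-30.8,0]
    - [29.5,-30.8,5]
    - [29.5,-30.8,12]
    - [29.5,-30.8,15]
    - [29.5,-30.8,15]
    - [29.5,-30.8,15]
  turn: [0,0,0,0,0,0,0,0,0,0,0,0]
  fingers: [100,100,100,100,100,100,100,100,100,100,100,100]

```text
clock: 27.7
eef_pos: [0.4662, -0.3407, 0.1018]
tcp_rot: [0.001, -0.198, 0.98, -0.001]
ft_force: [0.5, -0.5, -0.1]
opening: 0.0854
gripper_force: 0.0
```

```bash
python3 - <<'E'
from h import *
S=env.sense();print(np.round(S["eef_pos"],4))
go((.4678,-.340,.028))
E
```

```text
[ 0.4662 -0.3407  0.1018]
(0.4678, -0.34, 0.028) [-0.17  0.02  7.38]
```

play_rows:
  travel:
    - [-0.15,0,4]
    - [-0.15,0,6.5]
    - [-0.15,0,7.3]
    - [-0.15,0,7.3]
    - [-0.15,0,7.3]
  turn: [0,0,0,0,0]
  fingers: [100,100,100,100,100]

```text
clock: 28.32
eef_pos: [0.4681, -0.3401, 0.0291]
tcp_rot: [0.001, -0.198, 0.98, -0.001]
ft_force: [-0.2, -0.4, 0.6]
opening: 0.0854
gripper_force: 0.0
```

play_rows:
  travel:
    - [0,0,0]
    - [0,0,0]
    - [0,0,0]
    - [0,0,0]
    - [0,0,0]
    - [0,0,0]
    - [0,0,0]
    - [0,0,0]
  turn: [0,0,0,0,0,0,0,0]
  fingers: [55,20,20,20,20,20,20,20]

```text
clock: 29.32
eef_pos: [0.4675, -0.3399, 0.0279]
tcp_rot: [0.0, -0.198, 0.98, -0.001]
ft_force: [-0.7, 0.4, 5.5]
opening: 0.0407
gripper_force: 60.5
```

play_rows:
  travel:
    - [0,0,-3]
    - [0,0,-8]
    - [0,0,-14]
    - [0,0,-20]
    - [0,0,-22]
    - [0,0,-22]
  turn: [0,0,0,0,0,0]
  fingers: [20,20,20,20,20,20]

```text
clock: 30.08
eef_pos: [0.4676, -0.3396, 0.2479]
tcp_rot: [0.001, -0.198, 0.98, -0.0]
ft_force: [-0.1, -0.6, -0.7]
opening: 0.0409
gripper_force: 60.7
```

```bash
python3 - <<'E'
from h import *
S=env.sense();print(np.round(S["eef_pos"],4),np.round(S["ft_force"],1),S["opening"],S["gripper_force"])
go((.4852,.265,.215))
E
```

```text
[ 0.4676 -0.3396  0.2479] [-0.1 -0.6 -0.7] 0.04087655010542877 60.651172399520874
(0.4852, 0.265, 0.215) [-25.04  55.06   3.28]
```

play_rows:
  travel:
    - [-3,8,0]
    - [-12,27,0]
    - [-21,46,0]
    - [-25,55.05,0]
    - [-25,55.05,0]
    - [-25,55.05,0]
    - [-25,55.05,0]
    - [-25,55.05,0]
    - [-25,55.05,0]
    - [-25,55.05,0]
    - [-25,55.05,0]
    - [-25,55.05,3.3]
  turn: [0,0,0,0,0,0,0,0,0,0,0,0]
  fingers: [20,20,20,20,20,20,20,20,20,20,20,20]

```text
clock: 31.58
eef_pos: [0.4847, 0.2652, 0.2139]
tcp_rot: [0.001, -0.198, 0.98, 0.0]
ft_force: [0.2, -1.2, -1.1]
opening: 0.0404
gripper_force: 60.7
```

play_rows:
  travel:
    - [0,0,0]
    - [0,0,0]
  turn: [0,0]
  fingers: [20,20]

```text
clock: 31.82
eef_pos: [0.4845, 0.2641, 0.2145]
tcp_rot: [0.0, -0.197, 0.98, -0.0]
ft_force: [-0.7, 0.7, 0.7]
opening: 0.0406
gripper_force: 60.7
```

```bash
python3 - <<'E'
from h import *
S=env.sense();print(np.round(S["eef_pos"],4),np.round(S["ft_force"],1),S["opening"],S["gripper_force"])
go((.4852,.265,.172))
E
```

```text
[0.4845 0.2641 0.2145] [-0.7  0.7  0.7] 0.04064123725078312 60.74282884597778
(0.4852, 0.265, 0.172) [-0.1   0.06  4.25]
```

play_rows:
  travel:
    - [-0.05,0.1,1.5]
    - [-0.05,0.1,3]
    - [-0.05,0.1,3.6]
    - [-0.05,0.1,4.2]
    - [-0.05,0.1,4.8]
    - [-0.05,0.1,4.8]
  turn: [0,0,0,0,0,0]
  fingers: [20,20,20,20,20,20]

```text
clock: 32.58
eef_pos: [0.4842, 0.2659, 0.1656]
tcp_rot: [-0.0, -0.198, 0.98, -0.0]
ft_force: [-1.0, -1.1, 0.1]
opening: 0.0406
gripper_force: 60.7
```

play_rows:
  travel:
    - [0,0,0.3]
    - [0,0,0.6]
    - [0,0,0.9]
    - [0,0,0.9]
  turn: [0,0,0,0]
  fingers: [20,20,20,20]

```text
clock: 33.08
eef_pos: [0.4842, 0.2659, 0.1567]
tcp_rot: [-0.0, -0.198, 0.98, -0.0]
ft_force: [-0.2, 0.6, -0.0]
opening: 0.0409
gripper_force: 60.7
```

play_rows:
  travel:
    - [0,0,0.1]
    - [0,0,0.1]
    - [0,0,0.1]
    - [0,0,0.1]
    - [0,0,0.1]
    - [0,0,0.1]
    - [0,0,-3]
    - [0,0,-8]
    - [0,0,-8]
  turn: [0,0,0,0,0,0,0,0,0]
  fingers: [60,80,100,100,100,100,100,100,100]

```text
clock: 34.2
eef_pos: [0.4859, 0.2666, 0.2421]
tcp_rot: [0.004, -0.197, 0.98, 0.002]
ft_force: [-0.3, -0.0, 0.0]
opening: 0.0854
gripper_force: 0.0
```

```bash
python3 - <<'E'
from h import *
go((.6183,.058,.25),(.6183,.058,.111))
E
```

```text
(0.6183, 0.058, 0.25) [ -4.14 -24.36  -0.8 ]
(0.6183, 0.058, 0.111) [ -4.03 -24.38  13.1 ]
```

play_rows:
  travel:
    - [-2,-12,-1]
    - [-4.2,-24.35,-1]
    - [-4.2,-24.35,-1]
    - [-4.2,-24.35,-1]
    - [-4.2,-24.35,-1]
    - [-4.2,-24.35,4]
    - [-4.2,-24.35,9]
    - [-4.2,-24.35,12.5]
    - [-4.2,-24.35,13]
    - [-4.2,-24.35,13]
    - [-4.2,-24.35,13]
  turn: [0,0,0,0,0,0,0,0,0,0,0]
  fingers: [100,100,100,100,100,100,100,100,100,100,100]

```text
clock: 35.58
eef_pos: [0.6184, 0.0581, 0.1094]
tcp_rot: [0.002, -0.198, 0.98, 0.0]
ft_force: [-0.5, 1.0, 1.2]
opening: 0.0856
gripper_force: 0.0
```

play_rows:
  travel:
    - [0,0,0]
    - [0,0,0]
    - [0,0,0]
    - [0,0,0]
    - [0,0,0]
    - [0,0,0]
    - [0,0,0]
    - [0,0,0]
    - [0,0,0]
    - [0,0,0]
  turn: [0,0,0,0,0,0,0,0,0,0]
  fingers: [50,10,10,10,10,10,10,10,10,10]

```text
clock: 36.83
eef_pos: [0.6175, 0.0577, 0.1073]
tcp_rot: [0.0, -0.198, 0.98, 0.0]
ft_force: [-0.3, 1.1, 3.9]
opening: 0.025
gripper_force: 58.7
```

play_rows:
  travel:
    - [0,0,-3]
    - [0,0,-8]
    - [0,0,-14]
    - [0,0,-19.5]
    - [0,0,-19.5]
    - [0,0,-19.5]
  turn: [0,0,0,0,0,0]
  fingers: [10,10,10,10,10,10]

```text
clock: 37.58
eef_pos: [0.6171, 0.0581, 0.3001]
tcp_rot: [-0.001, -0.198, 0.98, 0.0]
ft_force: [-0.4, -0.2, -1.3]
opening: 0.0251
gripper_force: 58.9
```

```bash
python3 - <<'E'
from h import *
S=env.sense();print(np.round(S["eef_pos"],4),np.round(S["ft_force"],1),S["opening"],S["gripper_force"])
go((.4848,.265,.302))
E
```

```text
[0.6171 0.0581 0.3001] [-0.4 -0.2 -1.3] 0.02509017122587454 58.908347259275615
(0.4848, 0.265, 0.302) [ 4.17 24.2  -0.14]
```

play_rows:
  travel:
    - [1,5,0]
    - [2,10,0]
    - [3,16,0]
    - [3.8,21,0]
    - [4.2,24.2,0]
    - [4.2,24.2,0]
    - [4.2,24.2,0.8]
    - [4.2,24.2,1.5]
    - [4.2,24.2,2.1]
    - [4.2,24.2,2.7]
    - [4.2,24.2,2.7]
  turn: [0,0,0,0,0,0,0,0,0,0,0]
  fingers: [10,10,10,10,10,10,10,10,10,10,10]

```text
clock: 38.95
eef_pos: [0.485, 0.2642, 0.2747]
tcp_rot: [-0.0, -0.197, 0.98, -0.0]
ft_force: [0.2, -0.5, -1.3]
opening: 0.0249
gripper_force: 59.2
```

play_rows:
  travel:
    - [0,0,0.6]
    - [0,0,1.2]
    - [0,0,1.8]
    - [0,0,2.4]
    - [0,0,3.0]
    - [0,0,3.6]
    - [0,0,4.2]
    - [0,0,4.8]
    - [0,0,5.4]
    - [0,0,5.4]
  turn: [0,0,0,0,0,0,0,0,0,0]
  fingers: [10,10,10,10,10,10,10,10,10,10]

```text
clock: 40.2
eef_pos: [0.4864, 0.2648, 0.2251]
tcp_rot: [0.004, -0.198, 0.98, 0.001]
ft_force: [-0.9, 0.2, 10.8]
opening: 0.0253
gripper_force: 59.8
```

play_rows:
  travel:
    - [0,0,0.5]
    - [0,0,1.0]
    - [0,0,1.5]
    - [0,0,1.9]
    - [0,0,2.2]
    - [0,0,2.2]
  turn: [0,0,0,0,0,0]
  fingers: [10,10,10,10,10,10]

```text
clock: 40.95
eef_pos: [0.4873, 0.2651, 0.205]
tcp_rot: [0.005, -0.198, 0.98, 0.001]
ft_force: [-1.1, -0.0, 16.5]
opening: 0.0251
gripper_force: 60.0
```

play_rows:
  travel:
    - [0,0,0.2]
    - [0,0,0.4]
    - [0,0,0.4]
  turn: [0,0,0]
  fingers: [10,10,10]

```text
clock: 41.32
eef_pos: [0.4888, 0.2655, 0.2049]
tcp_rot: [0.008, -0.198, 0.98, 0.002]
ft_force: [-1.5, 0.8, 28.0]
opening: 0.0247
gripper_force: 60.4
```

play_rows:
  travel:
    - [0,0,0.2]
    - [0,0,0.3]
    - [0,0,0.3]
    - [0,0,0.3]
  turn: [0,0,0,0]
  fingers: [10,10,10,10]

```text
clock: 41.82
eef_pos: [0.49, 0.2657, 0.2048]
tcp_rot: [0.011, -0.198, 0.98, 0.003]
ft_force: [-1.2, -0.5, 35.4]
opening: 0.025
gripper_force: 60.6
```

play_rows:
  travel:
    - [0,0,-3]
    - [0,0,-7]
    - [0,0,-10.5]
    - [0,0,-10.5]
    - [0,0,-10.5]
  turn: [0,0,0,0,0]
  fingers: [10,10,10,10,10]

```text
clock: 42.45
eef_pos: [0.4846, 0.2648, 0.2959]
tcp_rot: [-0.001, -0.198, 0.98, 0.0]
ft_force: [0.0, 0.3, -1.6]
opening: 0.0254
gripper_force: 59.8
```

```bash
python3 - <<'E'
from h import *
S=env.sense();print(np.round(S["eef_pos"],4),np.round(S["ft_force"],1),S["opening"],S["gripper_force"])
go((.6175,.0579,.302),(.6175,.0579,.108))
E
```

```text
[0.4846 0.2648 0.2959] [ 0.   0.3 -1.6] 0.025385094808196354 59.8170327488333
(0.6175, 0.0579, 0.302) [ -4.23 -24.22  -0.63]
(0.6175, 0.0579, 0.108) [ -4.26 -24.23  18.77]
```

play_rows:
  travel:
    - [-1,-5,-0.5]
    - [-2,-10,-0.5]
    - [-3,-16,-0.5]
    - [-3.8,-21,-0.5]
    - [-4.25,-24.2,-0.5]
    - [-4.25,-24.2,-0.5]
    - [-4.25,-24.2,5]
    - [-4.25,-24.2,10]
    - [-4.25,-24.2,15]
    - [-4.25,-24.2,17]
    - [-4.25,-24.2,18.3]
    - [-4.25,-24.2,18.3]
  turn: [0,0,0,0,0,0,0,0,0,0,0,0]
  fingers: [10,10,10,10,10,10,10,10,10,10,10,10]

```text
clock: 43.95
eef_pos: [0.6181, 0.0581, 0.1146]
tcp_rot: [0.0, -0.198, 0.98, -0.0]
ft_force: [-0.1, 0.9, -0.1]
opening: 0.025
gripper_force: 59.9
```

play_rows:
  travel:
    - [0,0,0.2]
    - [0,0,0.4]
    - [0,0,0.4]
  turn: [0,0,0]
  fingers: [10,10,10]

```text
clock: 44.32
eef_pos: [0.618, 0.0579, 0.1103]
tcp_rot: [0.0, -0.198, 0.98, 0.0]
ft_force: [0.2, 0.1, -1.1]
opening: 0.025
gripper_force: 59.9
```

play_rows:
  travel:
    - [0,0,0.2]
    - [0,0,0.35]
    - [0,0,0.35]
  turn: [0,0,0]
  fingers: [10,10,10]

```text
clock: 44.7
eef_pos: [0.6182, 0.0579, 0.1073]
tcp_rot: [0.001, -0.198, 0.98, -0.0]
ft_force: [-0.2, -1.1, 2.0]
opening: 0.0256
gripper_force: 60.1
```

play_rows:
  travel:
    - [0,0,0]
    - [0,0,0]
    - [0,0,0]
    - [0,0,0]
    - [0,0,0]
    - [0,0,-4]
    - [0,0,-9]
    - [0,0,-14]
    - [0,0,-14]
  turn: [0,0,0,0,0,0,0,0,0]
  fingers: [40,70,100,100,100,100,100,100,100]

```text
clock: 45.82
eef_pos: [0.6195, 0.0578, 0.2523]
tcp_rot: [0.005, -0.197, 0.98, 0.0]
ft_force: [0.3, -0.1, -0.3]
opening: 0.0852
gripper_force: 0.0
```

```bash
cat >> h.py <<'E'
def cups(d,side=False):
    h=cv2.cvtColor(d["img"],cv2.COLOR_BGR2HSV); m=cv2.inRange(h,(104,110,60),(125,255,255))
    m=cv2.morphologyEx(m,cv2.MORPH_CLOSE,np.ones((3,3)))
    for c in cv2.findContours(m,0,2)[0]:
        if cv2.contourArea(c)>80:
            x,y,w,hh=cv2.boundingRect(c); u,v=x+w/2-.5,y+hh/2-.5
            print(round(u,1),round(v,1),w,hh,cv2.contourArea(c),np.round(atz(d,u,v,.034),4) if not side else "")
E
python3 - <<'E'
from h import *
t=cam("top");s=cam("side");cups(t);print();cups(s,1)
import pickle;print();cups(pickle.load(open("top0.pkl","rb")))
S=env.sense();print(np.round(S["eef_pos"],4))
E
```

```text
456.0 274.0 23 23 396.0 [ 0.4668 -0.3393  0.034 ]
386.0 252.0 23 23 388.5 [ 0.5278 -0.1431  0.034 ]
121.5 221.0 56 19 952.5 [0.6105 0.6115 0.034 ]
428.5 222.0 24 23 382.0 [ 0.6146 -0.2657  0.034 ]
485.5 131.5 60 44 2317.5 [ 0.8918 -0.4485  0.034 ]

286.5 396.5 32 32 749.5 
500.0 390.5 93 86 5096.0 
353.0 359.5 31 30 650.0 
306.5 319.0 28 29 554.5 
363.5 189.5 22 16 266.5 
300.5 110.0 20 25 361.0 

456.0 274.0 23 23 98.5 [ 0.4668 -0.3393  0.034 ]
386.0 252.0 23 23 389.5 [ 0.5278 -0.1431  0.034 ]
121.5 221.0 56 19 948.5 [0.6105 0.6115 0.034 ]
428.5 222.0 24 23 386.0 [ 0.6146 -0.2657  0.034 ]
244.0 176.5 23 22 351.0 [0.7436 0.2611 0.034 ]
485.5 131.5 60 44 2318.5 [ 0.8918 -0.4485  0.034 ]
[0.6179 0.0581 0.2467]
```

```bash
python3 - <<'E'
from h import *
go((.6139,-.2663,.1),(.6139,-.2663,.010))
E
```

```text
(0.6139, -0.2663, 0.1) [ 12.95 -29.76  14.64]
(0.6139, -0.2663, 0.01) [ 12.96 -29.77  23.64]
```

play_rows:
  travel:
    - [6,-15,0]
    - [12.95,-29.75,0]
    - [12.95,-29.75,0]
    - [12.95,-29.75,0]
    - [12.95,-29.75,0]
    - [12.95,-29.75,0]
    - [12.95,-29.75,6]
    - [12.95,-29.75,12]
    - [12.95,-29.75,16]
    - [12.95,-29.75,17]
    - [12.95,-29.75,17]
  turn: [0,0,0,0,0,0,0,0,0,0,0]
  fingers: [100,100,100,100,100,100,100,100,100,100,100]

```text
clock: 47.3
eef_pos: [0.6138, -0.2664, 0.0768]
tcp_rot: [-0.0, -0.198, 0.98, -0.0]
ft_force: [-1.1, -0.6, 1.0]
opening: 0.0851
gripper_force: 0.0
```

```bash
python3 - <<'E'
from h import *
cups(cam("side"),1)
go((.6139,-.2663,.010))
E
```

```text
286.5 396.5 32 32 755.0 
500.0 390.5 93 86 5098.5 
353.0 359.5 31 30 618.0 
306.5 319.5 28 28 551.5 
299.5 103.0 18 11 134.5 
246.5 49.0 20 31 358.5 
(0.6139, -0.2663, 0.01) [0.05 0.07 6.83]
```

play_rows:
  travel:
    - [0,0,3]
    - [0,0,5.5]
    - [0,0,6.3]
    - [0,0,6.7]
    - [0,0,6.7]
    - [0,0,6.7]
  turn: [0,0,0,0,0,0]
  fingers: [100,100,100,100,100,100]

```text
clock: 48.1
eef_pos: [0.6144, -0.2667, 0.0108]
tcp_rot: [0.001, -0.198, 0.98, -0.0]
ft_force: [-0.1, -0.6, 0.7]
opening: 0.0851
gripper_force: 0.0
```

play_rows:
  travel:
    - [0,0,0]
    - [0,0,0]
    - [0,0,0]
    - [0,0,0]
    - [0,0,0]
    - [0,0,0]
  turn: [0,0,0,0,0,0]
  fingers: [80,65,55,55,55,55]

```text
clock: 48.85
eef_pos: [0.6153, -0.268, 0.0121]
tcp_rot: [0.002, -0.198, 0.98, -0.002]
ft_force: [1.1, -2.3, 5.6]
opening: 0.0472
gripper_force: 2.7
```

play_rows:
  travel:
    - [0,0,0]
    - [0,0,0]
    - [0,0,0]
    - [0,0,0]
    - [0,0,0.6]
    - [0,0,1.2]
    - [0,0,1.2]
    - [0,0,1.2]
  turn: [0,0,0,0,0,0,0,0]
  fingers: [100,100,100,100,100,100,100,100]

```text
clock: 49.85
eef_pos: [0.6137, -0.2666, -0.0025]
tcp_rot: [-0.0, -0.198, 0.98, -0.0]
ft_force: [0.6, 0.5, -0.2]
opening: 0.0855
gripper_force: 0.0
```

```bash
python3 - <<'E'
from h import *
t=cam("top");s=cam("side");cups(s,1)
S=env.sense();print(np.round(S["eef_pos"],4),np.round(S["ft_force"],1),S["opening"])
c=[cv2.convertScaleAbs(cv2.resize(x,None,fx=6,fy=6,interpolation=2),alpha=2.2,beta=20) for x in (t["img"][195:245,400:466],s["img"][330:380,325:391])]
cv2.imwrite("pics/v9.png",np.hstack(c))
p=S["eef_pos"]
for z in(.0,.01,.02,.03): print(z,np.round((proj(s,(p[0]+.388*.0425,p[1]-.921*.0425,z))-[325,330])*6+[396,0]),np.round((proj(t,(p[0]-.388*.0425,p[1]+.921*.0425,z))-[400,195])*6))
E
```

```text
286.5 396.5 32 32 753.5 
500.0 390.5 93 86 5097.5 
349.5 359.5 24 30 440.0 
306.5 319.5 28 28 552.5 
300.5 118.0 20 41 556.5 
247.5 49.0 22 31 374.5 
[ 0.6138 -0.2666 -0.0023] [ 0.4  0.4 -0. ] 0.08536248291623137
0.0 [621. 317.] [ 79. 211.]
0.01 [623. 301.] [ 83. 207.]
0.02 [625. 286.] [ 87. 203.]
0.03 [627. 270.] [ 90. 199.]
```

View pics/v9.png

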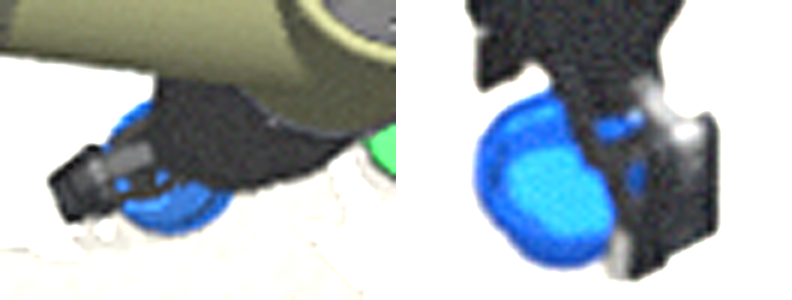

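play_rows:
  travel:
    - [0,0,-0.5]
    - [0,0,-0.5]
    - [0,0,-0.5]
    - [0,0,-0.5]
    - [0,0,-0.5]
    - [0,0,-0.5]
    - [0,0,-0.5]
    - [0,0,-0.5]
  turn: [0,0,0,0,0,0,0,0]
  fingers: [90,80,60,50,50,50,50,50]

```text
clock: 50.95
eef_pos: [0.6145, -0.2668, 0.0041]
tcp_rot: [0.001, -0.198, 0.98, -0.001]
ft_force: [-1.3, 0.8, 6.1]
opening: 0.0633
gripper_force: 66.2
```

play_rows:
  travel:
    - [0,0,-2]
    - [0,0,-5]
    - [0,0,-9]
    - [0,0,-9]
    - [0,0,-9]
  turn: [0,0,0,0,0]
  fingers: [50,50,50,50,50]

```text
clock: 51.58
eef_pos: [0.6136, -0.2664, 0.0926]
tcp_rot: [0.0, -0.197, 0.98, 0.0]
ft_force: [0.1, 0.0, -1.4]
opening: 0.0635
gripper_force: 65.8
```

```bash
python3 - <<'E'
from h import *
S=env.sense();print(np.round(S["eef_pos"],4),np.round(S["ft_force"],1),S["opening"],S["gripper_force"])
cups(cam("top"))
go((.5268,-.1418,.095))
E
```

```text
[ 0.6136 -0.2664  0.0926] [ 0.1  0.  -1.4] 0.06352844819308603 65.79816481098533
456.0 274.0 23 23 394.0 [ 0.4668 -0.3393  0.034 ]
437.0 221.0 19 11 96.5 [ 0.6177 -0.2902  0.034 ]
121.5 221.0 56 19 950.5 [0.6105 0.6115 0.034 ]
244.0 176.5 23 22 351.0 [0.7436 0.2611 0.034 ]
485.5 131.5 60 44 2237.5 [ 0.8918 -0.4485  0.034 ]
(0.5268, -0.1418, 0.095) [ 3.14 14.82 -0.31]
```

play_rows:
  travel:
    - [0.8,4,0]
    - [1.8,9,0]
    - [3.15,14.8,0]
    - [3.15,14.8,0]
    - [3.15,14.8,0]
    - [3.15,14.8,1.5]
    - [3.15,14.8,2.5]
    - [3.15,14.8,2.5]
  turn: [0,0,0,0,0,0,0,0]
  fingers: [50,50,50,50,50,50,50,50]

```text
clock: 52.62
eef_pos: [0.5264, -0.1428, 0.0653]
tcp_rot: [-0.002, -0.197, 0.98, 0.0]
ft_force: [-0.5, 0.4, -0.8]
opening: 0.0633
gripper_force: 66.0
```

```bash
python3 - <<'E'
from h import *
S=env.sense();print(np.round(S["eef_pos"],4),np.round(S["ft_force"],1),S["opening"],S["gripper_force"])
s=cam("side");cups(s,1);go((.5268,-.1418,.022))
h=cv2.cvtColor(s["img"],cv2.COLOR_BGR2HSV); m=cv2.inRange(h,(104,110,60),(125,255,255))
for y in range(290,336,2):
    xs=np.nonzero(m[y,270:340])[0]; print(y,270+xs.min() if len(xs) else None,270+xs.max() if len(xs) else None,end='; ')
E
```

```text
[ 0.5264 -0.1428  0.0653] [-0.5  0.4 -0.8] 0.06329615512349505 65.97597038839012
286.5 396.5 32 32 748.0 
500.0 390.5 93 86 5102.0 
306.5 310.5 28 46 736.0 
363.5 189.5 22 16 271.0 
248.0 50.5 13 28 157.5 
(0.5268, -0.1418, 0.022) [-0.04  0.09  4.44]
290 297 303; 292 296 313; 294 294 313; 296 293 307; 298 293 308; 300 293 309; 302 293 309; 304 293 308; 306 294 308; 308 295 308; 310 296 317; 312 294 318; 314 294 319; 316 293 320; 318 293 320; 320 293 319; 322 293 319; 324 294 317; 326 296 316; 328 298 314; 330 300 313; 332 302 310; 334 None None;
```

play_rows:
  travel:
    - [0,0.08,1.5]
    - [0,0.08,2.5]
    - [0,0.08,3.2]
    - [0,0.08,3.7]
    - [0,0.08,3.7]
  turn: [0,0,0,0,0]
  fingers: [50,50,50,50,50]

```text
clock: 53.3
eef_pos: [0.5268, -0.1416, 0.0301]
tcp_rot: [-0.0, -0.198, 0.98, 0.0]
ft_force: [1.2, 0.1, -0.2]
opening: 0.0635
gripper_force: 66.0
```

play_rows:
  travel:
    - [0,0,0.3]
    - [0,0,0.7]
    - [0,0,0.7]
  turn: [0,0,0]
  fingers: [50,50,50]

```text
clock: 53.68
eef_pos: [0.5268, -0.1415, 0.0231]
tcp_rot: [-0.0, -0.198, 0.98, 0.0]
ft_force: [-0.9, 0.5, -0.5]
opening: 0.0633
gripper_force: 66.0
```

play_rows:
  travel:
    - [0,0,0.2]
    - [0,0,0.2]
    - [0,0,0.2]
    - [0,0,0.2]
    - [0,0,0.2]
    - [0,0,0.2]
    - [0,0,-3]
    - [0,0,-8]
    - [0,0,-8]
    - [0,0,-8]
  turn: [0,0,0,0,0,0,0,0,0,0]
  fingers: [50,75,100,100,100,100,100,100,100,100]

```text
clock: 54.92
eef_pos: [0.5269, -0.1414, 0.1032]
tcp_rot: [0.0, -0.198, 0.98, 0.0]
ft_force: [-0.4, -0.6, -0.5]
opening: 0.0856
gripper_force: 0.0
```

```bash
python3 - <<'E'
from h import *
S=env.sense();print(np.round(S["eef_pos"],4))
cups(cam("top"));cups(cam("side"),1);go((.4676,-.3397,.1),(.4676,-.3397,.0025))
E
```

```text
[ 0.5269 -0.1414  0.1032]
456.0 274.0 23 23 396.0 [ 0.4668 -0.3393  0.034 ]
386.5 256.0 22 15 171.5 [ 0.5165 -0.1444  0.034 ]
121.5 221.0 56 19 950.5 [0.6105 0.6115 0.034 ]
244.0 176.5 23 22 352.0 [0.7436 0.2611 0.034 ]
485.5 131.5 60 44 2317.5 [ 0.8918 -0.4485  0.034 ]
286.5 396.5 32 32 749.5 
500.0 390.5 93 86 5096.5 
306.5 317.5 28 32 657.0 
363.5 189.5 22 16 270.0 
248.0 52.5 13 24 100.5 
(0.4676, -0.3397, 0.1) [ 13.09 -16.     0.22]
(0.4676, -0.3397, 0.0025) [ 13.07 -16.02   9.97]
```

play_rows:
  travel:
    - [6,-8,-1]
    - [13.1,-16,-1]
    - [13.1,-16,-1]
    - [13.1,-16,-1]
    - [13.1,-16,-1]
    - [13.1,-16,3]
    - [13.1,-16,7]
    - [13.1,-16,9]
    - [13.1,-16,9.95]
    - [13.1,-16,9.95]
    - [13.1,-16,9.95]
  turn: [0,0,0,0,0,0,0,0,0,0,0]
  fingers: [100,100,100,100,100,100,100,100,100,100,100]

```text
clock: 56.4
eef_pos: [0.4692, -0.3402, 0.0056]
tcp_rot: [0.001, -0.198, 0.98, -0.001]
ft_force: [-0.0, 0.0, 0.2]
opening: 0.0853
gripper_force: 0.0
```

play_rows:
  travel:
    - [0,0,0]
    - [0,0,0]
    - [0,0,0]
    - [0,0,0]
    - [0,0,0]
    - [0,0,0]
    - [0,0,0]
    - [0,0,0]
  turn: [0,0,0,0,0,0,0,0]
  fingers: [90,80,60,50,50,50,50,50]

```text
clock: 57.4
eef_pos: [0.4687, -0.3402, 0.006]
tcp_rot: [0.001, -0.198, 0.98, -0.001]
ft_force: [-2.6, 3.5, 8.5]
opening: 0.0627
gripper_force: 63.4
```

play_rows:
  travel:
    - [0,0,-2]
    - [0,0,-5]
    - [0,0,-10]
    - [0,0,-10.5]
    - [0,0,-10.5]
  turn: [0,0,0,0,0]
  fingers: [50,50,50,50,50]

```text
clock: 58.02
eef_pos: [0.4683, -0.3397, 0.1089]
tcp_rot: [0.0, -0.198, 0.98, 0.0]
ft_force: [-0.0, 0.3, -2.0]
opening: 0.0627
gripper_force: 65.7
```

```bash
python3 - <<'E'
from h import *
S=env.sense();print(np.round(S["eef_pos"],4),np.round(S["ft_force"],1),S["opening"],S["gripper_force"])
cups(cam("top"));cups(cam("side"),1);go((.5272,-.1416,.1))
E
```

```text
[ 0.4683 -0.3397  0.1089] [-0.   0.3 -2. ] 0.06270772267398816 65.66232908517122
381.5 251.5 14 24 209.0 [ 0.5291 -0.1305  0.034 ]
121.5 221.0 56 19 951.5 [0.6105 0.6115 0.034 ]
244.0 176.5 23 22 352.0 [0.7436 0.2611 0.034 ]
485.5 131.5 60 44 2316.5 [ 0.8918 -0.4485  0.034 ]
280.0 369.5 25 32 439.0 
500.0 390.5 93 86 5095.0 
311.5 317.5 18 32 367.5 
363.5 189.5 22 16 272.0 
299.5 106.5 18 18 233.5 
247.5 49.5 20 30 369.0 
(0.5272, -0.1416, 0.1) [-13.16  15.92   0.74]
```

play_rows:
  travel:
    - [-3,4,0]
    - [-7,8.5,0]
    - [-11,13,0]
    - [-13.15,15.9,0]
    - [-13.15,15.9,0]
    - [-13.15,15.9,0]
    - [-13.15,15.9,2.5]
    - [-13.15,15.9,2.5]
  turn: [0,0,0,0,0,0,0,0]
  fingers: [50,50,50,50,50,50,50,50]

```text
clock: 59.12
eef_pos: [0.526, -0.1431, 0.0814]
tcp_rot: [-0.002, -0.197, 0.98, 0.001]
ft_force: [-0.3, 0.1, -1.1]
opening: 0.0628
gripper_force: 65.8
```

```bash
python3 - <<'E'
from h import *
S=env.sense();print(np.round(S["eef_pos"],4),np.round(S["ft_force"],1),S["opening"],S["gripper_force"])
s=cam("side");cups(s,1);go((.5272,-.1416,.037))
E
```

```text
[ 0.526  -0.1431  0.0814] [-0.3  0.1 -1.1] 0.06284118125849927 65.78210525214672
500.0 390.5 93 86 5094.5 
306.0 308.5 29 50 866.0 
363.5 189.5 22 16 271.0 
247.5 50.0 14 27 116.0 
(0.5272, -0.1416, 0.037) [-0.11  0.14  4.61]
```

play_rows:
  travel:
    - [-0.05,0.1,1.5]
    - [-0.05,0.1,2.5]
    - [-0.05,0.1,3.2]
    - [-0.05,0.1,3.8]
    - [-0.05,0.1,4.3]
    - [-0.05,0.1,4.3]
  turn: [0,0,0,0,0,0]
  fingers: [50,50,50,50,50,50]

```text
clock: 59.92
eef_pos: [0.5278, -0.1411, 0.0406]
tcp_rot: [-0.0, -0.198, 0.98, 0.0]
ft_force: [0.1, -0.5, -1.3]
opening: 0.0629
gripper_force: 65.8
```

play_rows:
  travel:
    - [0,0,0.3]
    - [0,0,0.4]
    - [0,0,0.4]
    - [0,0,0.4]
    - [0,0,0.4]
    - [0,0,0.4]
    - [0,0,0.4]
    - [0,0,0.4]
    - [0,0,-4]
    - [0,0,-8]
    - [0,0,-8]
    - [0,0,-8]
  turn: [0,0,0,0,0,0,0,0,0,0,0,0]
  fingers: [50,50,75,100,100,100,100,100,100,100,60,0]

```text
clock: 61.42
eef_pos: [0.5277, -0.141, 0.1204]
tcp_rot: [-0.0, -0.198, 0.98, 0.0]
ft_force: [-0.0, -0.5, -1.2]
opening: 0.0511
gripper_force: 0.0
```

play_rows:
  travel:
    - [0,0,0]
    - [0,0,0]
    - [0,0,0]
    - [0,0,0]
    - [0,0,0]
    - [0,0,0]
  turn: [0,0,0,0,0,0]
  fingers: [0,0,0,0,0,0]

```text
clock: 62.18
eef_pos: [0.5279, -0.1412, 0.121]
tcp_rot: [-0.0, -0.198, 0.98, 0.0]
ft_force: [0.2, 0.1, 0.3]
opening: 0.0
gripper_force: 0.0
```

```bash
python3 - <<'E'
from h import *
S=env.sense();print(np.round(S["eef_pos"],4),S["opening"])
cups(cam("top"));cups(cam("side"),1);go((.5270,-.1416,.065),(.5270,-.1416,.039))
E
```

```text
[ 0.5279 -0.1412  0.121 ] 2.475922594220738e-05
387.0 256.0 23 15 195.0 [ 0.5165 -0.1458  0.034 ]
121.5 221.0 56 19 950.5 [0.6105 0.6115 0.034 ]
244.0 176.5 23 22 352.0 [0.7436 0.2611 0.034 ]
485.5 131.5 60 44 2316.5 [ 0.8918 -0.4485  0.034 ]
500.0 390.5 93 86 5093.0 
306.5 315.5 28 36 752.0 
363.5 189.5 22 16 271.0 
246.0 49.0 17 29 101.0 
(0.527, -0.1416, 0.065) [ 0.1 -0.   5.6]
(0.527, -0.1416, 0.039) [ 0.1 -0.   8.2]
```

play_rows:
  travel:
    - [0.08,0,3]
    - [0.08,0,6]
    - [0.08,0,7.2]
    - [0.08,0,7.8]
    - [0.08,0,7.8]
  turn: [0,0,0,0,0]
  fingers: [0,0,0,0,0]

```text
clock: 62.9
eef_pos: [0.5276, -0.1416, 0.0437]
tcp_rot: [0.0, -0.198, 0.98, -0.0]
ft_force: [0.3, 0.8, 0.7]
opening: -0.0002
gripper_force: 0.0
```

play_rows:
  travel:
    - [0,0,0.3]
    - [0,0,0.6]
    - [0,0,0.6]
  turn: [0,0,0]
  fingers: [0,0,0]

```text
clock: 63.28
eef_pos: [0.5271, -0.1415, 0.0369]
tcp_rot: [-0.0, -0.198, 0.98, 0.0]
ft_force: [-0.2, -0.0, 0.9]
opening: 0.0003
gripper_force: 0.0
```

play_rows:
  travel:
    - [0,0,0.2]
    - [0,0,0.4]
    - [0,0,0.4]
  turn: [0,0,0]
  fingers: [0,0,0]

```text
clock: 63.65
eef_pos: [0.527, -0.1415, 0.0327]
tcp_rot: [-0.0, -0.198, 0.98, 0.0]
ft_force: [0.0, -0.5, 0.2]
opening: 0.0
gripper_force: 0.0
```

play_rows:
  travel:
    - [0,0,0.2]
    - [0,0,0.3]
    - [0,0,0.3]
  turn: [0,0,0]
  fingers: [0,0,0]

```text
clock: 64.03
eef_pos: [0.5271, -0.1415, 0.0299]
tcp_rot: [-0.0, -0.198, 0.98, 0.0]
ft_force: [-0.2, 0.1, 0.2]
opening: 0.0001
gripper_force: 0.0
```

play_rows:
  travel:
    - [0,0,0.2]
    - [0,0,0.4]
    - [0,0,0.4]
  turn: [0,0,0]
  fingers: [0,0,0]

```text
clock: 64.4
eef_pos: [0.527, -0.1415, 0.0257]
tcp_rot: [-0.0, -0.198, 0.98, 0.0]
ft_force: [1.0, -1.0, 0.1]
opening: 0.0
gripper_force: 0.0
```

play_rows:
  travel:
    - [0,0,0.2]
    - [0,0,0.3]
    - [0,0,0.3]
  turn: [0,0,0]
  fingers: [0,0,0]

```text
clock: 64.78
eef_pos: [0.5271, -0.1415, 0.0228]
tcp_rot: [-0.0, -0.198, 0.98, 0.0]
ft_force: [0.4, -0.8, 0.5]
opening: 0.0005
gripper_force: 0.0
```

play_rows:
  travel:
    - [0,0,0.2]
    - [0,0,0.4]
    - [0,0,0.4]
  turn: [0,0,0]
  fingers: [0,0,0]

```text
clock: 65.15
eef_pos: [0.527, -0.1415, 0.0187]
tcp_rot: [-0.0, -0.198, 0.98, 0.0]
ft_force: [0.3, 1.0, 0.5]
opening: 0.0001
gripper_force: 0.0
```

```bash
python3 - <<'E'
from h import *
s=cam("side");cups(s,1)
E
```

```text
500.0 390.5 93 86 5097.0 
306.5 317.0 28 33 470.5 
363.5 189.5 22 16 271.0 
300.5 116.0 20 39 293.5 
247.5 54.5 14 20 123.5
```

play_rows:
  travel:
    - [0,0,0.15]
    - [0,0,0.3]
    - [0,0,0.3]
  turn: [0,0,0]
  fingers: [0,0,0]

```text
clock: 65.58
eef_pos: [0.5272, -0.1415, 0.016]
tcp_rot: [-0.0, -0.198, 0.98, 0.0]
ft_force: [-0.1, 0.4, -1.1]
opening: -0.0
gripper_force: 0.0
```

play_rows:
  travel:
    - [0,0,0.15]
    - [0,0,0.3]
    - [0,0,0.3]
  turn: [0,0,0]
  fingers: [0,0,0]

```text
clock: 65.95
eef_pos: [0.5276, -0.1417, 0.0158]
tcp_rot: [0.0, -0.198, 0.98, -0.001]
ft_force: [-6.8, 3.9, 14.3]
opening: -0.0001
gripper_force: 7.3
```

play_rows:
  travel:
    - [0,0,-3]
    - [0,0,-7]
    - [0,0,-12]
    - [0,0,-18]
    - [0,0,-22]
    - [5,-6,-22]
    - [10,-12,-22]
    - [15,-18,-22]
    - [20,-24,-22]
    - [20,-24,-22]
  turn: [0,0,0,0,0,0,0,0,0,0]
  fingers: [0,0,0,0,0,0,0,0,0,0]

```text
clock: 67.2
eef_pos: [0.435, -0.442, 0.2329]
tcp_rot: [0.0, -0.198, 0.98, 0.0]
ft_force: [0.7, 0.5, 0.3]
opening: 0.0
gripper_force: 0.0
```

```bash
python3 - <<'E'
from h import *
t=cam("top");s=cam("side");cups(t);cups(s,1)
S=env.sense();print(np.round(S["eef_pos"],4),S["clock"])
f=lambda x,k:cv2.convertScaleAbs(cv2.resize(x,None,fx=k,fy=k,interpolation=2),alpha=1.3,beta=10)
r=f(t["img"][110:340,140:500],1.1)
l=f(s["img"][150:350,220:440],2.7)
i=np.zeros((600,800,3),np.uint8); i[:540,:594]=l[:540,:594]
q=f(s["img"][290:350,280:335],3.6)
i[:q.shape[0],600:600+q.shape[1]]=q[:,:200]
q=f(t["img"][200:290,280:400],1.6); i[250:250+q.shape[0],600:600+q.shape[1]]=q
cv2.imwrite("pics/v10.png",i)
E
```

```text
386.5 250.5 24 24 417.5 [ 0.5321 -0.1446  0.034 ]
121.5 221.0 56 19 949.5 [0.6105 0.6115 0.034 ]
244.0 176.5 23 22 352.0 [0.7436 0.2611 0.034 ]
485.5 131.5 60 44 2318.5 [ 0.8918 -0.4485  0.034 ]
500.0 390.5 93 86 5094.5 
306.5 315.5 28 36 752.0 
363.5 189.5 22 16 272.0 
247.5 49.0 22 31 461.5 
[ 0.4329 -0.4446  0.2313] 67.3
```

View pics/v10.png

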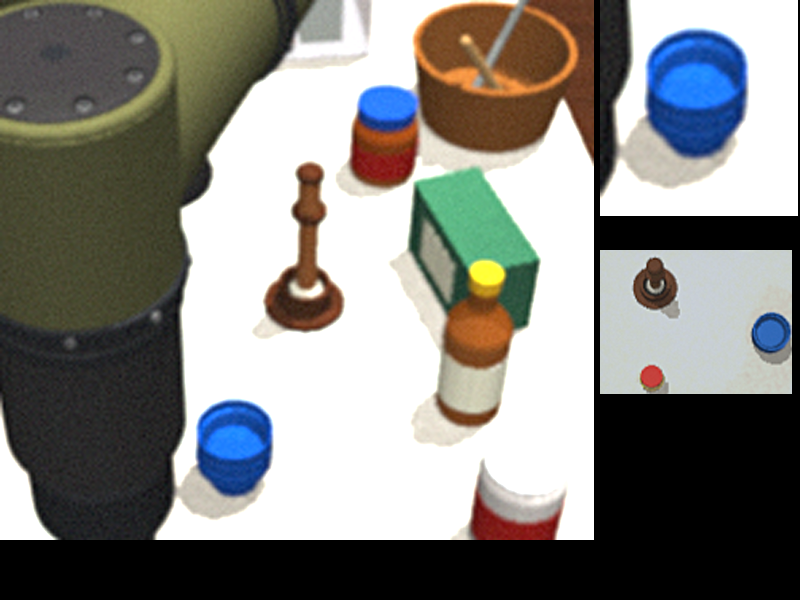

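The last picture shows the three cups nested upright in one stack (crop pixel 235,448). The pusher stands upright in its rest (305,290), and the other things shown are where they were. The push on the second capsule ended at the height expected for two stacked capsules. I'm handing the job in.

```bash
python3 -c "
from plant import env
print(env.hand_in())"
```

```text
the job is handed in; nothing more can be done
None
```

I handed the job in at about 67 s with both capsules pushed down in the tube (last one pressed at 35 N), the pusher upright in its rest, and the three cups nested in one stack; the hand-in returned no verdict.

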